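Close up and read a row of cartons

ROBOT

A 7-joint arm with a two-finger parallel gripper is mounted at the origin on the work surface. World frame = base frame: x ahead of the robot, y to its left, z up, the work surface at z = 0. Lengths are in mm, angles in rad, forces in N, time in s.
With the tool pointing down it reaches from about 400 to 875 mm from the base axis. Payload 6.5 kg.
Tool frame: the origin (TCP) lies at the very end of the fingers, on their centre line; the grasp point (between the pads) lies 19 mm behind it; z points along the fingers, y is the line along which they close (so a half turn about z gives the same grasp; the last joint's range is limited). The gripper opens to 85 mm and grips with 20 to 120 N. Pads are 22 mm wide; open, the fingers measure 114 mm over their backs; the gripper's body (76 mm by 85 mm) begins 54 mm behind the grasp point. The pads swing forward as they close: fully open they stand 13 mm farther back than shut.
Start: joints at [-1.395, 0.536, -0.004, 1.538, 0.003, 1.067, -0.071], TCP at [155.639, 631.084, 231.29] pointing down, gripper open.
Joint ranges: [-2.7, 2.7], [-0.37, 2.16], [-1.27, 1.26], [0.24, 2.4], [-1.31, 4.45], [0.19, 1.91], [-2.76, 2.76]. Speed limits (rad/s): [2.39, 2.39, 3.14, 3.14, 3.14, 3.14, 3.14].

INTERFACE

Orientations are given as [roll, pitch, yaw] about the fixed x, y, z axes, in that order (R = Rz(yaw) Ry(pitch) Rx(roll)).
In Python, from plant import r, jaws, planner, imaging, ticket gives the robot as it stands. Calls block until the motion is done:
- r.reach(position, orientation): joint-space move of the TCP to a pose.
- r.servo_line(position, ori=None, vel=150, max_force=None): straight line of the TCP; ori=None keeps the orientation; vel is the mean speed in mm/s. With max_force (N) it stops when the force on the tool has changed by that much, and returns True; else False.
- r.move_j(angles): joint-space move.
- jaws.move_gripper(opening, f_grip=None): finger opening in mm; f_grip is the grip in N (None keeps the last); returns when the fingers have stopped.
- r.wait(seconds).
- planner.inverse_kinematics(position, orientation): joint angles nearest the present ones, or None.
- r.observe(): the state.
- imaging.grab_frame(name): name is "scene" or "top" or "wrist"; returns the picture (400x640x3 uint8, blue, green, red); there is no depth.
- imaging.camera_params(name): a dict with "fov_y" (degrees; the focal length in pixels is half the picture's height over the tangent of half this angle, whatever the lens; pixels are square), "cx", "cy" (the principal point, pixels), "xyz" and "attitude" of the camera in the world; the wrist camera has in their place "tool_from_camera" (4x4, takes a point from camera to tool coordinates, whose origin is the TCP and whose axes are the flange's). Camera axes: x right, y up, looking along -z (the intrinsics and any distortion apply to the point x, -y, -z); pixel columns grow to the right and rows downward; lengths in mm; the calibration is good to about 2 mm. A picture is of the moment at which its call begins: read the wrist's pose just before it. camera_params takes no time and is no camera call.
A pose or a line that the arm cannot do raises r.PlanningError and nothing moves.
- ticket.sign_off(): hands the job in; it is judged then, once.
Trained networks look in the newest picture that a camera, given by its name, has taken for a name from the list of things; names that differ only in an ending like _2 or _b are one class to them, and where a whole thing is asked for, a point or a joint stands for the part that bears it (a point fixed in the world has none). Each returns a list of dicts, best first, with "p" (0 to 1); they miss things now and then, are a little off and sometimes report something else, mostly with a low value. They report only what shows in the picture. A call takes as long as a camera call.
- imaging.recognise(camera, thing): "box" ([centre column, centre row, width, height] in pixels, round what is visible of it).
The state is a dict: "clock": time; "joint_positions": joint angles; "joint_velocities": joint speeds; "tau": joint torques, N m; "tcp_pos": TCP position; "tcp_rot": TCP orientation; "force": force on the tool from outside, world axes, zero at the start; "wrist_torque": the same for the moment, N m; "grip_width": finger opening in mm; "finger_force": force on a finger pad.
Only numpy, scipy, OpenCV 4.12 (cv2) and the standard library are available. Lean on these libraries where they do the work, as an engineer would, in place of code of your own. Each camera call takes 0.05 s, during which the arm holds its last target. There are 200 camera calls.

TASK

Stand all the small squat cartons from the bench in the channel of the row nest, loosen the winged set screw on its stop collar, slide the stop up until the row is closed against the fixed end without gaps, and tighten the screw home again. Then squeeze the trigger of the clamped hand scanner right in, hold it for about half a second and let it go. Last, move every carton, standing, into the shallow grey tray (slacken the stop again if it holds them fast), and leave everything else on the bench, the two tall cartons too, where it stands.

Things in the scene. Friction and masses are not known exactly. Their poses are not given: they have to be found in the camera images.
- nest: row nest, fixed: aluminium plate 150 (x) x 290 (y) x 10 mm; origin under the plate's centre, z up, y along the channel towards its fixed end. Channel centre line at x = +35 mm, floor at z = 10 mm, 46 mm wide between steel side rails 4 mm thick, 14 mm high above the floor. 12 mm guide shaft along y at x = -37, z = 34 mm, in supports 50 mm high at y = +-135 mm
- nest_end (a point): point on the channel floor, on its centre line, at the face of the fixed end stop (12 mm thick, 36 mm high above the floor); axes as the nest's. Cartons stand from here towards -y, 50 mm sides along the channel: in a closed row their centres lie at y = -25, -75 (and -125) mm from here
- stop (a joint): stop collar's slide along the shaft, m: 0 (fully open, stop face 205 mm from the fixed end stop) to 0.16, growing towards the fixed end (nest +y); so the gap is 0.205 minus this. Starts open at 0 to 0.02, roomy for three cartons. If it is clamped hard on the row the cartons jam. Free sliding takes about 1 to 2 N; with the set screw tight it is clamped and resists some 30 N
- stop_face (a point): stop face, in the middle of the channel's width, at floor height (z 10 mm in the nest); axes as the nest's. The stop plate, 10 mm thick behind this face (towards -y), fills the channel between z = 15 and 50 mm
- stop_arm (a point): middle of the steel arm that joins collar and stop plate, at nest x = -7 mm: bar 10 mm thick (y), z = 27 to 50 mm (origin at 38.5 mm), free for 30 mm along x between the collar (30 mm diameter, 22 mm wide) and the side rail; can be pinched from above, fingers closing along nest y; axes as the nest's
- screw (a joint): winged set screw on top of the collar, rad: 0 = tight (hard stop), positive = loosened, anticlockwise seen from above, up to 2.1. Under 0.3 it clamps fully; from 0.85 on it is clear. Starts at 0 to 0.1; turning takes 0.2 to 0.35 N m, so grip the wing firmly (about 45 N); it stays where it is left
- screw_wing (a point): middle of the screw's wing, on its vertical axis, z = 70 mm when tight (it rises 2.5 mm per rad): upright flat wing 8 mm thick (this point's x axis), 28 mm long (its y axis), z = 59 to 82 mm; the point turns with it; at joint 0 its y lies along nest y. Collar top at z = 49 mm, a 16 mm hub between. Pinch it across x from above
- scanner: hand scanner clamped on its side on a fixed stand beyond the nest; origin under the stand, z up, nose to -x towards the nest; head x = -56 to +50, y = +2 to +58, z = 37 to 103 mm; the grip lies level from the head to y = -110 mm, x = -5 to +29 mm near the trigger, 30 mm high about z = 70 mm
- trigger (a joint): scanner trigger, rad: 0 = out, 0.32 = fully squeezed; hinged beside the head about the vertical, its free end, 40 mm from the hinge, swings towards +x into the grip; sprung, full squeeze takes about 7 to 8 N at the pad, and it springs back when let go
- trigger_pad (a point): front face of the trigger, 28 mm from its hinge, at z = 70 mm; 18 mm high; at joint 0 it lies at scanner x = -21 mm, y = -34 mm; axes turn with the trigger
- scanner_grip (a point): point on the back of the grip (scanner x = +29 mm) facing away from the trigger pad, at the same height and y: pinch grip and trigger between here and the pad, about 50 mm apart (40 when squeezed), closing along scanner x from above; axes as the scanner's
- tray: shallow grey plastic tray, fixed, 240 (x) x 200 (y) x 45 mm outside, walls and floor 5 mm; origin under its centre, z up
- carton_a: small squat white folding carton, 40 (its x) x 50 (its y) x 46 mm high, 60 g, with a grey band and a dark code square on both 50 mm sides; origin under its centre, z up; stands loose on the bench; two or three of carton_a, carton_b, carton_c are there, all alike
- carton_b: small squat white folding carton, 40 (its x) x 50 (its y) x 46 mm high, 60 g, with a grey band and a dark code square on both 50 mm sides; origin under its centre, z up; stands loose on the bench; two or three of carton_a, carton_b, carton_c are there, all alike
- carton_c: small squat white folding carton, 40 (its x) x 50 (its y) x 46 mm high, 60 g, with a grey band and a dark code square on both 50 mm sides; origin under its centre, z up; stands loose on the bench; two or three of carton_a, carton_b, carton_c are there, all alike
- tall_carton_1: taller slim white carton of another product, 36 x 36 x 76 mm, stands loose among the squat ones; origin under its centre; to be left where it is
- tall_carton_2: another such tall carton, 36 x 36 x 76 mm, right of the scanner; origin under its centre; to be left where it is
- label_roll: roll of white labels standing on its flat side, 72 mm diameter, 45 mm high; origin under its centre; to be left where it is
- sanitiser: small white bottle, 50 mm diameter, 95 mm high; origin under its centre; to be left where it is
- mouse: black computer mouse, 100 x 60 x 34 mm; origin under its centre; to be left where it is
- marker_pen: grey marker pen lying on the bench, 125 x 16 mm; to be left where it is

How it is judged:
By the outcome, as a careful person would: the job done as asked, in the order asked, and still so for the second after the job is handed in, with the robot touching nothing.
Of carton_a, carton_b, carton_c only 2 to 3 are there at a start; the rules pass over those that are not, and their reading is None.
At some moment in a run one of carton_a, carton_b, carton_c may be knocked a few centimetres aside while the robot is not near it.
Once in a run the grip may slacken for a moment while it holds something.
It also fails if it takes over 210 s, if anything falls off the work surface, if the arm or the gripper's body presses on something with over 40 N, if the wrist force passes 120 N, or if a joint passes its speed limit or range.

## Working session

There is one attempt and no reset: what is moved stays moved. The work goes in short steps, each a Python script; the robot and the scene stay as the last script left them, time stands still between calls to the robot, and variables do not carry over. Pictures are saved under pics/ and viewed, at most 14 in all, crops included, and the job is handed in when it is done.

```bash
ls; mkdir -p pics
python3 - <<'E'
from plant import r,jaws,planner,imaging,ticket
import cv2
for n in ["scene","top","wrist"]:
    im=imaging.grab_frame(n); cv2.imwrite(f"pics/{n}0.png",im); print(n,imaging.camera_params(n))
    
for n in ["scene","top"]:
    for t in ["nest","scanner","tray","carton_a","tall_carton_1","label_roll","sanitiser","mouse","marker_pen","screw_wing","stop_arm","trigger_pad"]:
        print(n,t,[(round(d['p'],2),[round(float(v)) for v in d['box']]) for d in imaging.recognise(n,t)[:5]])
o=r.observe();print(o)
E
```

```text
pics
plant.py
scene {'fov_y': 51.25299735403668, 'cx': 320.49453206773364, 'cy': 195.72481075416982, 'xyz': array([1267.03239027, -432.55408216,  821.75844506]), 'attitude': array([ 0.80299578, -0.00295776,  1.01202907])}
top {'fov_y': 47.736389539066565, 'cx': 320.85939556904907, 'cy': 192.9533327209225, 'xyz': array([ 522.49804971,  -36.29096195, 1400.09546625]), 'attitude': array([ 0.0732965 ,  0.0121714 , -1.57931696])}
wrist {'fov_y': 68.93995070824978, 'cx': 318.76511377931934, 'cy': 194.4983032524683, 'tool_from_camera': array([[-1.06701759e-03,  9.55047270e-01,  2.96451639e-01,
         7.60003213e+01],
       [ 9.99999423e-01,  1.05638221e-03,  1.96059061e-04,
         2.24528302e-01],
       [-1.25920567e-04,  2.96451677e-01, -9.55047845e-01,
        -1.42383242e+02],
       [ 0.00000000e+00,  0.00000000e+00,  0.00000000e+00,
         1.00000000e+00]])}
scene nest [(0.73, [310, 183, 112, 69]), (0.64, [356, 264, 53, 17]), (0.52, [275, 168, 7, 11])]
scene scanner [(0.87, [334, 213, 73, 64])]
scene tray [(0.64, [399, 141, 93, 64])]
scene carton_a [(0.94, [225, 238, 27, 30]), (
[... 1185 characters left out ...]
, 'joint_positions': array([-1.39518365,  0.53640761, -0.00442608,  1.53790678,  0.00260909,
        1.0672839 , -0.07122973]), 'joint_velocities': array([ 0.00043317,  0.00018498, -0.00033383,  0.00029676,  0.00109712,
        0.0005136 , -0.00064441]), 'tau': array([ 4.79775213e-05, -5.83324599e+01,  1.04793258e+00, -2.59436488e+01,
        1.23557312e-02,  1.57935967e-03, -9.36162678e-06]), 'tcp_pos': array([155.63584888, 631.08481555, 231.28205754]), 'tcp_rot': array([3.14159092e+00, 2.32683999e-05, 2.89981360e+00]), 'force': array([-0.28237696, -0.03540479,  0.38343762]), 'wrist_torque': array([-0.01161622,  0.05719291, -0.04671415]), 'finger_force': 0.0, 'grip_width': 85.3432264511737}
```

Run:
```python
import cv2
im=cv2.imread("pics/top0.png")[110:310,130:530]; cv2.imwrite("pics/top0c.png",cv2.resize(im,(800,400),interpolation=cv2.INTER_CUBIC))
im=cv2.imread("pics/scene0.png")[100:325,130:480]; cv2.imwrite("pics/scene0c.png",cv2.resize(im,(800,514),interpolation=cv2.INTER_CUBIC))
```

```text
(no output)
```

View pics/top0c.png

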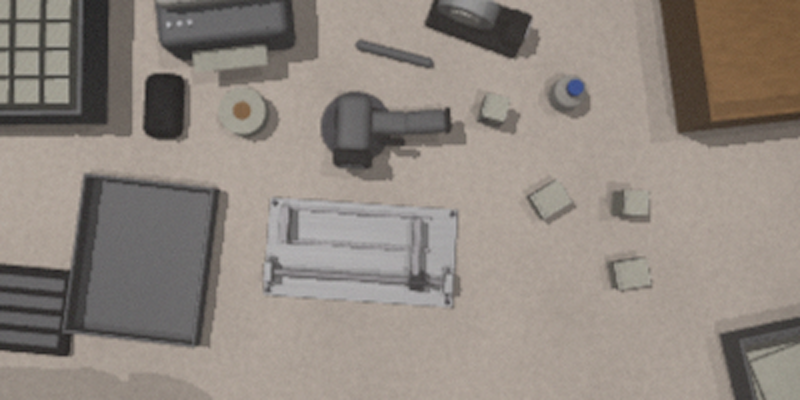

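View pics/scene0c.png

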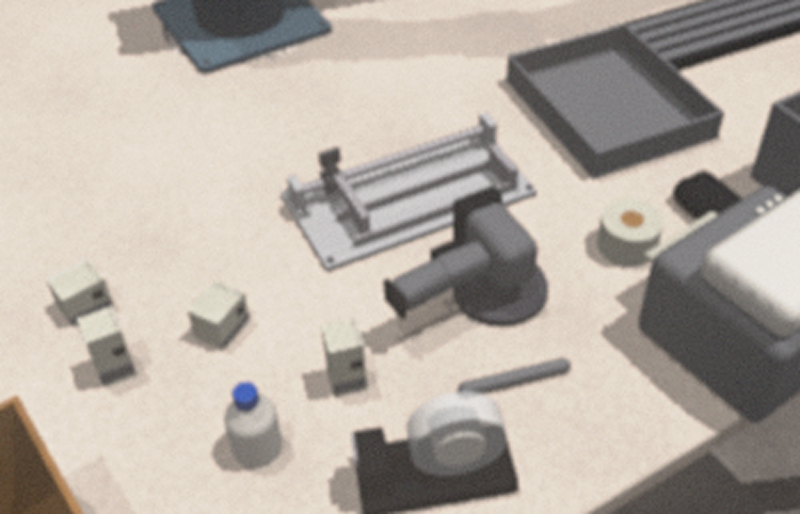

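```bash
cat > h.py <<'E'
from plant import r,jaws,planner,imaging,ticket
import numpy as np, cv2
from scipy.spatial.transform import Rotation as R
def cam(n,o=None):
    """K, world-from-camera R,t"""
    p=imaging.camera_params(n); f=200/np.tan(np.radians(p['fov_y']/2))
    if n=="wrist":
        T=np.array(p['tool_from_camera']); W=R.from_euler('xyz',o['tcp_rot']).as_matrix()
        return f,p['cx'],p['cy'],W@T[:3,:3],W@T[:3,3]+o['tcp_pos']
    return f,p['cx'],p['cy'],R.from_euler('xyz',p['attitude']).as_matrix(),np.array(p['xyz'])
def unproj(c,uv,z):
    f,cx,cy,Rm,t=c; d=Rm@np.array([(uv[0]-cx)/f,-(uv[1]-cy)/f,-1.]); return t+d*(z-t[2])/d[2]
def proj(c,P):
    f,cx,cy,Rm,t=c; q=(np.atleast_2d(P)-t)@Rm; return np.c_[cx+f*q[:,0]/-q[:,2],cy+f*q[:,1]/q[:,2]]
DOWN=lambda yaw:[np.pi,0,yaw]
def snap(name,n="wrist",settle=.15):
    r.wait(settle); o=r.observe(); im=imaging.grab_frame(n); cv2.imwrite(f"pics/{name}.png",im)
    c=cam(n,o); np.save(f"pics/{name}.npy",np.array([c[0],c[1],c[2],*c[3].ravel(),*c[4]])); return im,c
def load(name):
    a=np.load(f"pics/{name}.npy"); return a[0],a[1],a[2],a[3:12].reshape(3,3),a[12:]
E
python3 - <<'E'
from h import *
c=cam("top"); 
for n,uv,z in [("nestTL",(274,198),10),("nestTR",(458,208),10),("nestBR",(453,307),10),("nestBL",(265,297),10),("cA",(551,197),46),("cB",(631,271),46),("tall1",(636,198),76),("tall2",(494,103),76),
  ("trayTL",(86,176),45),("trayTR",(217,189),45),("trayBR",(196,345),45),("trayBL",(68,332),45),("scanhead",(355,120),100),("gripend",(448,120),85),("trig",(385,137),70),("sanit",(570,85),95),("roll",(245,110),45)]:
    print(n,unproj(c,(130+uv[0]/2,110+uv[1]/2),z).round())
s=cam("scene")
for n,uv,z in [("cA",(218,297),46),("cB",(76,283),46)]: print(n,unproj(s,(130+uv[0]*.4375,100+uv[1]*.4375),z).round())
for p in [(450,-80,330),(500,-260,330),(450,-60,300),(600,0,330),(430,200,330)]:
  for yaw in (np.pi,np.pi/2,-np.pi/2,0): 
    print(p,round(yaw,2),planner.inverse_kinematics(p,DOWN(yaw)))
E
```

```text
nestTL [577. 146.  10.]
nestTR [ 559. -137.   10.]
nestBR [ 408. -127.   10.]
nestBL [426. 160.  10.]
cA [ 573. -273.   46.]
cB [ 462. -389.   46.]
tall1 [ 569. -392.   76.]
tall2 [ 711. -187.   76.]
trayTL [611. 425.  45.]
trayTR [590. 227.  45.]
trayBR [358. 257.  45.]
trayBL [379. 449.  45.]
scanhead [685.  17. 100.]
gripend [ 686. -119.   85.]
trig [663. -26.  70.]
sanit [ 734. -296.   95.]
roll [709. 185.  45.]
cA [ 566. -268.   46.]
cB [ 465. -392.   46.]
(450, -80, 330) 3.14 [-0.6541775   0.09740832  0.79850865  1.93498458 -0.07675766  1.13964913
  1.74488244]
(450, -80, 330) 1.57 [-0.78844297  0.10983003  0.95329467  1.9394104  -0.09850095  1.14026609
  0.20321565]
(450, -80, 330) -1.57 None
(450, -80, 330) 0 [-0.99248945  0.15999426  1.212972    1.94459461 -0.16454385  1.14567139
 -1.28617508]
(500, -260, 330) 3.14 [-0.40750653  0.49722714  1.15086418  1.69625868 -0.47464249  1.26304061
  2.41846169]
(500, -260, 330) 1.57 [-0.41507668  0.50649668  1.16792368  1.69654345 -0.48654504  1.26781785
  0.85875536]
(500, -260, 330) -1.57 [-0.38346606  0.47152522  1.10011533  1.69533
[... 644 characters left out ...]
  0.68551024  1.5894671  -0.27783001  1.23111029
  0.16822075]
(600, 0, 330) -1.57 [ 0.63725139  0.57749568 -1.07225101  1.5163343   0.51319431  1.35406372
  2.66367557]
(600, 0, 330) 0 [-0.7565444   0.51895125  1.00516137  1.59901265 -0.45287488  1.27635187
 -1.24753808]
(430, 200, 330) 3.14 [-0.75743521  0.12449964  0.25132319  1.87587374 -0.03391087  1.14530835
  1.07682073]
(430, 200, 330) 1.57 [-0.96121676  0.12633666  0.47883035  1.88586345 -0.06381088  1.14424246
 -0.4592204 ]
(430, 200, 330) -1.57 [-0.50962471  0.13078241 -0.02283685  1.86286305  0.00326546  1.1479829
  2.60798613]
(430, 200, 330) 0 [-1.16770406  0.13745773  0.71479489  1.89486412 -0.09880477  1.1444792
 -1.98742542]
```

Run:
```python
from h import *
r.move_j([0,.2,0,1.75,0,1.19,1.6]); o=r.observe(); print(o['clock'],o['tcp_pos'].round(),o['tcp_rot'].round(2))
for n,p in [("nest1",(480,12,160)),("scan1",(640,-20,200)),("cart1",(510,-330,220))]:
    q=planner.inverse_kinematics(p,DOWN(np.pi)); print(n,q.round(2)); r.reach(p,DOWN(np.pi)); im,c=snap(n); cv2.imwrite(f"pics/{n}b.png",cv2.resize(im,(800,500),interpolation=cv2.INTER_CUBIC))
    if n=="cart1":
      for t,z in(("carton_a",23),("tall_carton_1",38)):
        for d in imaging.recognise("wrist",t): print(t,round(d['p'],2),np.round(d['box']),unproj(c,d['box'][:2],z).round())
print(r.observe()['clock'])
```

```text
4.075 [515. -44. 342.] [ 3.14  0.   -3.11]
nest1 [-0.08  0.35 -0.04  2.04  0.02  0.75  1.43]
scan1 [-0.03  0.55 -0.01  1.59  0.01  1.    1.53]
cart1 [ 0.47  0.47  0.04  1.67 -0.02  1.    2.09]
carton_a 0.68 [261. 125.  57.  47.] [ 458. -393.   23.]
carton_a 0.67 [364. 219.  52.  54.] [ 572. -272.   23.]
tall_carton_1 0.89 [266. 220.  46.  52.] [ 568. -391.   38.]
tall_carton_1 0.69 [408. 312.  18.  40.] [ 699. -209.   38.]
7.5583
```

View pics/nest1b.png

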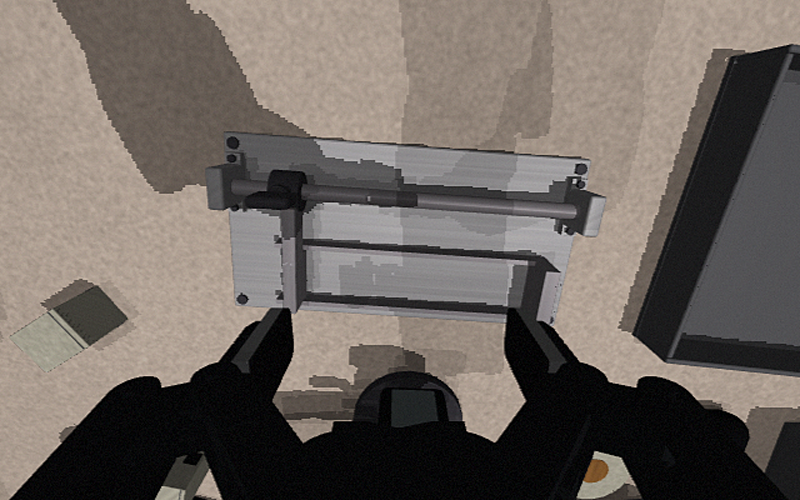

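View pics/scan1b.png

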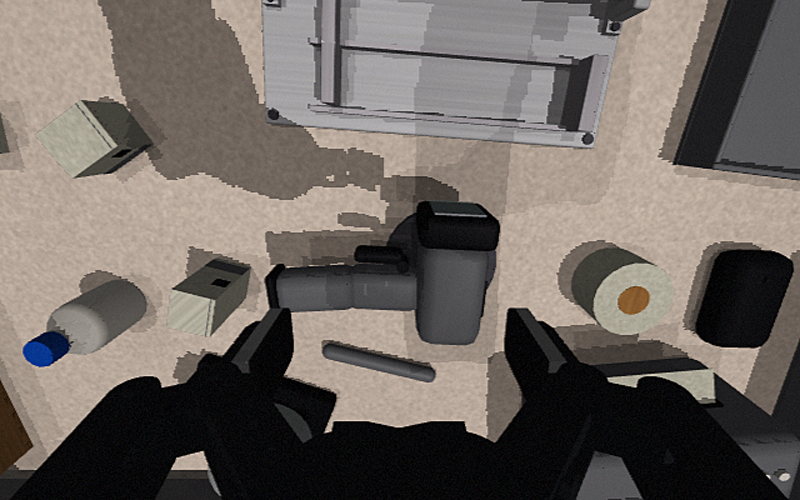

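View pics/cart1b.png

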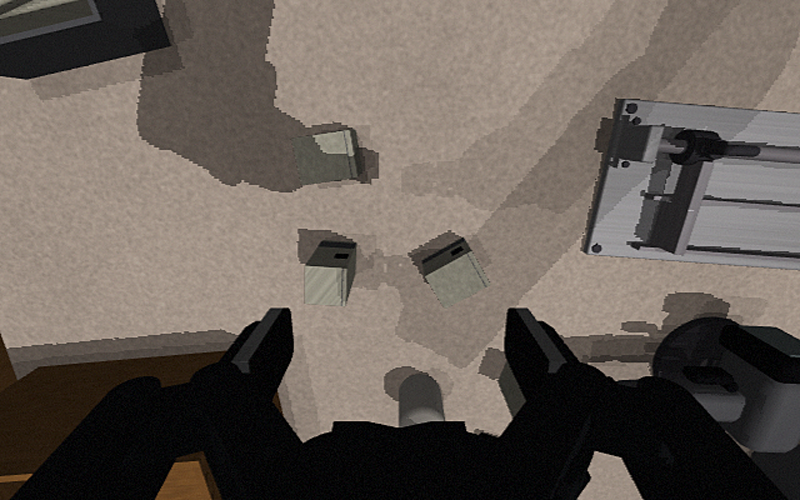

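```bash
cat >> h.py <<'E'
def pose(x,y,yaw): return np.array([[np.cos(yaw),-np.sin(yaw),x],[np.sin(yaw),np.cos(yaw),y]])
def w(p,P):
    P=np.atleast_2d(np.array(P,float)); T=pose(*p); return np.c_[P[:,:2]@T[:,:2].T+T[:,2],P[:,2]]
def boxlines(a,b):
    v=np.array([[x,y,z] for x in (a[0],b[0]) for y in (a[1],b[1]) for z in (a[2],b[2])],float)
    return [(v[i],v[j]) for i in range(8) for j in range(i+1,8) if bin(i^j).count('1')==1]
def draw(im,c,p,lines,s,col):
    for a,b in lines:
        q=proj(c,w(p,[a,b]))*s; cv2.line(im,*[tuple(int(v) for v in k) for k in q],col,1,cv2.LINE_AA)
E
cat > fit.py <<'E'
from h import *
from scipy.optimize import least_squares as ls
S=.8
def fit(obs,x0):
    f=lambda x:np.concatenate([(proj(load(n),w(x,[P]))[0]-np.array(uv)*S) for n,P,uv in obs])
    s=ls(f,x0,x_scale=[1,1,.01],loss='soft_l1'); print(s.x.round(3),f(s.x).round(1)); return s.x
nest=fit([("nest1",(-75,-145,10),(226,131)),("nest1",(-75,145,10),(590,158)),("nest1",(75,-145,10),(233,306)),("scan1",(75,-145,10),(266,123)),("scan1",(75,145,10),(592,150))],[492,10,-.06])
sc=fit([("scan1",(12,-110,85),(274,290)),("scan1",(50,2,75),(420,341)),("scan1",(50,58,75),(480,343)),("scan1",(-56,2,80),(418,203)),("scan1",(-56,58,80),(492,206))],[690,0,0])
np.save("nest.npy",nest);np.save("sc.npy",sc)
out=[]
for n,(u0,v0,u1,v1),s in (("nest1",(160,90,500,270),2.2),("scan1",(200,140,420,290),3.4)):
    c=load(n); im=cv2.resize(cv2.imread(f"pics/{n}.png"),None,fx=s,fy=s,interpolation=cv2.INTER_CUBIC)
    L=boxlines((-75,-145,0),(75,145,10))+boxlines((12,-145+145-72,10),(58,133,10))+boxlines((-37-3,-141,24),(-31,141,40))
    draw(im,c,nest,L,s,(0,0,255))
    draw(im,c,sc,boxlines((-56,2,37),(50,58,103)),s,(0,255,0)); draw(im,c,sc,boxlines((-5,-110,55),(29,2,85)),s,(255,255,0)); draw(im,c,sc,[((-21,-46,61),(-21,-6,61)),((-21,-46,79),(-21,-6,79))],s,(0,0,255))
    cv2.imwrite(f"pics/ov_{n}.png",im[int(v0*s):int(v1*s),int(u0*s):int(u1*s)])
E
python3 fit.py
```

```text
[ 4.92721e+02  1.44880e+01 -7.70000e-02] [-3.6 -0.   1.8  1.4  0.3  0.1 -1.8 -0.   1.1 -0.5]
[ 6.7073e+02 -7.6280e+00 -1.7000e-02] [-2.9  0.9 -5.  -8.7  1.  -9.6  0.2  1.7  2.3  0.3]
```

View pics/ov_nest1.png

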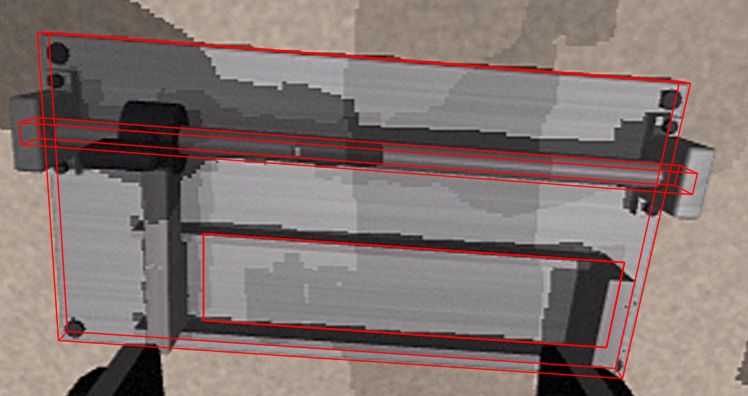

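View pics/ov_scan1.png

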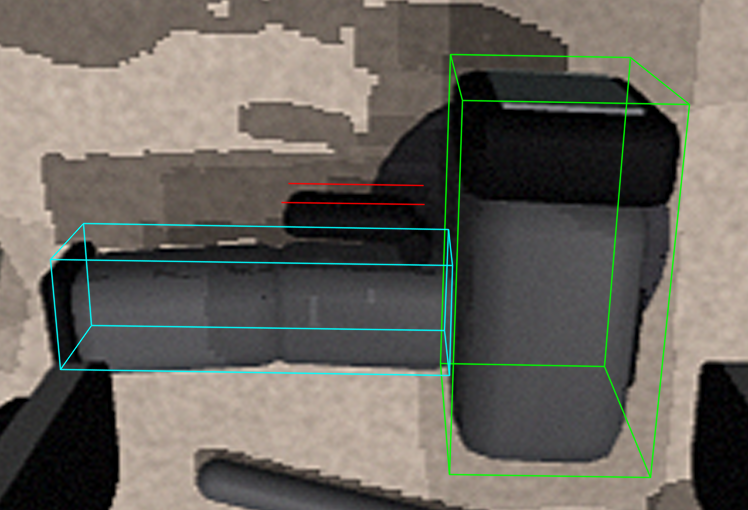

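```bash
cat >> h.py <<'E'
from scipy.optimize import least_squares, minimize
from scipy.ndimage import map_coordinates
def ratio(im):
    f=cv2.GaussianBlur(im.astype(np.float32),(0,0),.7); return (f[...,0]+3)/(f[...,2]+3)
def edgefit(x0,edges,rng=6,npts=40,free=3):
    """edges: (img ratio map, cam, Pa, Pb). Line ICP on strongest step of the colour ratio."""
    x=np.array(x0,float)
    for it in range(6):
        obs=[]
        rg=rng if it<2 else max(3,rng/2)
        for k,(g,c,a,b) in enumerate(edges):
            t=np.linspace(.04,.96,npts)[:,None]; P=np.array(a)*(1-t)+np.array(b)*t; q=proj(c,w(x,P))
            d=q[-1]-q[0]; n=np.array([-d[1],d[0]])/np.hypot(*d); s=np.arange(-rg,rg+.01,.25)
            pts=q[:,None]+s[None,:,None]*n; pr=map_coordinates(g,[pts[...,1],pts[...,0]],order=1,mode='nearest')
            gr=np.abs(pr[:,4:]-pr[:,:-4]); i=gr.argmax(1); ok=gr.max(1)>.04
            for P_,o_,s_ in zip(P[ok],q[ok],s[2:-2][i[ok]]): obs.append((k,c,P_,o_+s_*n,n))
        f=lambda x:np.array([(proj(c,w(x,P))[0]-o)@n for k,c,P,o,n in obs])
        x=least_squares(f,x,x_scale=[1,1,.01],loss='soft_l1',f_scale=.5).x
    res=f(x); ks=np.array([o[0] for o in obs])
    return x,[(int((ks==k).sum()),round(float(np.median(res[ks==k])),2) if (ks==k).any() else None) for k in range(len(edges))]
def boxiou(x0,size,im,c,thr,win=45):
    """Fit a standing box (x,y,yaw) to the mask ratio>thr by silhouette overlap."""
    m=(ratio(im)>thr).astype(np.uint8); 
    V=np.array([[sx*size[0]/2,sy*size[1]/2,z] for sx in(-1,1) for sy in(-1,1) for z in(0,size[2])])
    u,v=proj(c,[[x0[0],x0[1],size[2]/2]])[0].astype(int); S=4; u0,v0=max(u-win,0),max(v-win,0)
    M=cv2.resize(m[v0:v+win,u0:u+win].astype(np.float32),None,fx=S,fy=S,interpolation=cv2.INTER_LINEAR)>.5
    def cost(x):
        h=cv2.convexHull(((proj(c,w(x,V))-[u0-.5,v0-.5])*S-.5).astype(np.float32)); I=np.zeros(M.shape,np.uint8); cv2.fillConvexPoly(I,np.round(h*16).astype(np.int32),1,shift=4)
        I=I>0; return -(I&M).sum()/(I|M).sum()
    best=min((minimize(cost,[x0[0],x0[1],a],method='Nelder-Mead',options=dict(initial_simplex=np.array([[x0[0],x0[1],a],[x0[0]+6,x0[1],a],[x0[0],x0[1]+6,a],[x0[0],x0[1],a+.25]]),xatol=.05,fatol=1e-5)) for a in np.arange(0,np.pi,np.pi/6)),key=lambda s:s.fun)
    return best.x,-best.fun
E
python3 - <<'E'
from h import *
I={n:cv2.imread(f"pics/{n}.png") for n in("nest1","scan1","cart1","top0")}; C={n:load(n) for n in("nest1","scan1","cart1")}; C["top0"]=cam("top")
g={n:ratio(I[n]) for n in I}
print("bench",np.percentile(g["cart1"][150:160,150:220],[5,50,95]).round(2),"plate",np.percentile(g["nest1"][190:200,300:400],[5,50,95]).round(2),"carton",np.percentile(g["cart1"][225:240,246:275],[5,50,95]).round(2))
cn=dict(a=(-75,-145,10),b=(-75,145,10),c=(75,145,10),d=(75,-145,10))
E=lambda n,s:(g[n],C[n],cn[s[0]],cn[s[1]])
for x0 in ([492,12,-.07],):
  print("wrist nest1",*edgefit(x0,[E("nest1","ab"),E("nest1","da"),E("nest1","bc"),E("nest1","cd")]))
  print("scan1+nest1",*edgefit(x0,[E("nest1","ab"),E("nest1","da"),E("scan1","da"),E("scan1","cd"),E("scan1","bc")]))
  print("top",*edgefit(x0,[E("top0",s) for s in("ab","bc","cd","da")],rng=3))
for thr in(.84,.88,.9):
  for nm,x0,sz in(("A",(571,-272),(40,50,46)),("B",(460,-391),(40,50,46)),("t1",(568,-391),(36,36,76))):
    print(thr,nm,*[np.round(v,3) for v in boxiou(x0,sz,I["cart1"],C["cart1"],thr)])
E
```

```text
bench [0.83 0.84 0.84] plate [0.98 0.99 1.01] carton [0.87 0.88 0.9 ]
wrist nest1 [ 4.91951075e+02  1.49370200e+01 -7.58603988e-02] [(40, -0.25), (30, -0.74), (30, -1.26), (37, -0.5)]
scan1+nest1 [ 4.92307397e+02  1.56632895e+01 -7.64153834e-02] [(40, 0.0), (30, -0.25), (40, -0.25), (40, -0.0), (28, -1.75)]
top [ 4.94082331e+02  1.41956438e+01 -7.43334611e-02] [(40, -0.0), (39, 0.0), (40, 0.0), (40, -0.0)]
0.84 A [ 5.69711e+02 -2.72377e+02  5.42000e-01] 0.735
0.84 B [ 4.57420e+02 -3.90529e+02  1.56000e-01] 0.64
0.84 t1 [ 5.62567e+02 -3.91039e+02 -5.10000e-02] 0.584
0.88 A [ 5.69621e+02 -2.72865e+02  5.54000e-01] 0.378
0.88 B [ 4.57114e+02 -3.89350e+02  1.38000e-01] 0.36
0.88 t1 [ 562.181 -390.432    1.374] 0.47
0.9 A [ 5.6897e+02 -2.7379e+02  5.2500e-01] 0.114
0.9 B [ 460.739 -377.327    0.596] 0.033
0.9 t1 [ 5.57388e+02 -3.88778e+02 -3.26000e-01] 0.123
```

```bash
cat >> h.py <<'E'
NEST=np.array([492.8,14.8,-.0755])
def inv(p,P):
    T=pose(*p); q=(np.asarray(P)[:2]-T[:,2])@T[:,:2]; return q
E
python3 - <<'E'
from h import *
c=load("nest1")
for n,uv,z in [("endface floor",(546,300),10),("endface top L",(607,310),46),("end top R",(632,300),46),("stop top L",(148,260),50),("stop top R",(181,260),50),("wing L",(80,152),70),("wing R",(140,150),70),("collar L",(120,110),45),("collar R",(188,110),45)]:
    print(n,inv(NEST,unproj(c,(160+uv[0]/2.2,90+uv[1]/2.2),z)).round(1))
im=cv2.imread("pics/nest1.png")[90:270,160:500]; 
# floor/endface/stop profile along the channel centre
for x in (35,45,25):
  P=[(x,y,10) for y in range(-145,146,3)]; q=proj(c,w(NEST,P)); g=cv2.cvtColor(cv2.imread("pics/nest1.png"),cv2.COLOR_BGR2GRAY).astype(float)
  v=map_coordinates(g,[q[:,1],q[:,0]],order=1); print(x,[(p[1],int(k)) for p,k in zip(P,v)])
E
```

```text
endface floor [34.4 97.7]
endface top L [ 22.2 112. ]
end top R [ 16.7 122. ]
stop top L [ 12.  -87.1]
stop top R [ 11.  -73.2]
wing L [ -36.4 -105.1]
wing R [-38.8 -83. ]
collar L [-49.2 -98.5]
collar R [-51.2 -71.4]
35 [(-145, 154), (-142, 144), (-139, 146), (-136, 147), (-133, 148), (-130, 148), (-127, 148), (-124, 150), (-121, 147), (-118, 148), (-115, 149), (-112, 148), (-109, 149), (-106, 152), (-103, 154), (-100, 116), (-97, 127), (-94, 123), (-91, 120), (-88, 47), (-85, 51), (-82, 42), (-79, 123), (-76, 114), (-73, 139), (-70, 148), (-67, 154), (-64, 149), (-61, 156), (-58, 154), (-55, 152), (-52, 133), (-49, 131), (-46, 133), (-43, 135), (-40, 133), (-37, 134), (-34, 132), (-31, 135), (-28, 133), (-25, 132), (-22, 159), (-19, 134), (-16, 133), (-13, 133), (-10, 135), (-7, 130), (-4, 132), (-1, 135), (2, 132), (5, 133), (8, 135), (11, 132), (14, 134), (17, 133), (20, 134), (23, 134), (26, 135), (29, 135), (32, 135), (35, 137), (38, 136), (41, 134), (44, 133), (47, 132), (50, 134), (53, 135), (56, 134), (59, 133), (62, 136), (65, 134), (68, 138), (71, 135), (74, 134), (77, 137
[... 1815 characters left out ...]
55), (-40, 159), (-37, 137), (-34, 136), (-31, 137), (-28, 137), (-25, 136), (-22, 162), (-19, 163), (-16, 134), (-13, 136), (-10, 136), (-7, 137), (-4, 139), (-1, 159), (2, 149), (5, 140), (8, 143), (11, 141), (14, 140), (17, 141), (20, 142), (23, 142), (26, 142), (29, 143), (32, 142), (35, 140), (38, 142), (41, 145), (44, 144), (47, 142), (50, 143), (53, 142), (56, 144), (59, 144), (62, 144), (65, 143), (68, 143), (71, 145), (74, 141), (77, 144), (80, 144), (83, 144), (86, 142), (89, 144), (92, 142), (95, 163), (98, 114), (101, 85), (104, 84), (107, 88), (110, 61), (113, 39), (116, 40), (119, 41), (122, 42), (125, 35), (128, 153), (131, 145), (134, 150), (137, 155), (140, 158), (143, 148)]
```

```bash
cat >> h.py <<'E'
def over(p,yaw,z): r.reach([p[0],p[1],z],DOWN(yaw))
def look(nm,xy,a,size=(40,50,46),z=150,thr=.86):
    over(xy,a+np.pi/2,z); im,c=snap(nm)
    D=[(d['p'],unproj(c,d['box'][:2],size[2]/2)[:2]) for d in imaging.recognise("wrist","carton_a")]
    D=[d for d in D if np.hypot(*(d[1]-xy))<60]; x0=D[0][1] if D else xy
    x,iou=boxiou(x0,size,im,c,thr,win=75); x[2]=a+(x[2]-a+np.pi/2)%np.pi-np.pi/2
    print(nm,"net",[(round(p,2),q.round(1)) for p,q in D],"fit",x.round(3),round(iou,3)); return x,iou
E
python3 - <<'E'
from h import *
jaws.move_gripper(70,40)
for nm,xy,a in(("A1",(570.5,-272.5),.545),("B1",(459,-391),.15)):
    x,i=look(nm,np.array(xy),a); 
print(r.observe()['clock'])
for nm,x in(("A1",(570.5,-272.5,.545)),("B1",(459,-391,.15))):pass
ims=[]
for nm in("A1","B1"):
    im=cv2.imread(f"pics/{nm}.png"); c=load(nm); ims.append(im[60:330,120:520])
cv2.imwrite("pics/AB.png",np.hstack(ims))
E
```

```text
A1 net [(0.97, array([ 568.6, -273.3]))] fit [ 5.69687e+02 -2.72208e+02  5.45000e-01] 0.816
B1 net [(0.86, array([ 456.8, -393. ]))] fit [ 4.57612e+02 -3.90634e+02  1.42000e-01] 0.86
10.025
```

View pics/AB.png

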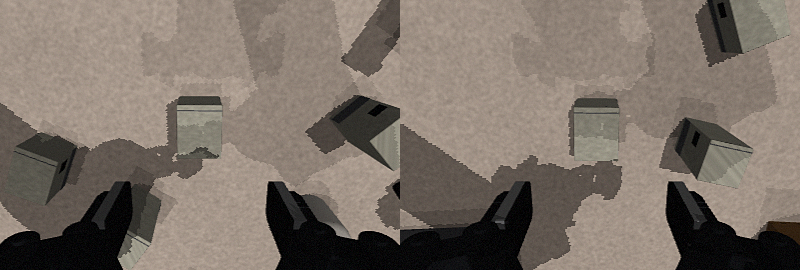

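```bash
cat >> h.py <<'E'
END=109.8; YN=np.pi/2+NEST[2]
def pick(x,open_=70,zt=15):
    yaw=x[2]+np.pi/2; over(x,yaw,110); jaws.move_gripper(open_,45); r.servo_line([x[0],x[1],zt],vel=100,max_force=15)
    jaws.move_gripper(0,45); o=r.observe(); print("pick w",o['grip_width'].round(1),"ff",np.round(o['finger_force'],1),"z",o['tcp_pos'][2].round(1))
    return o
def lift(z=110): o=r.observe(); r.servo_line([*o['tcp_pos'][:2],z],vel=150)
def put(xy,yaw,z,open_=62,ff=10):
    over(xy,yaw,115); print("held w",r.observe()['grip_width'].round(1)); s=r.servo_line([xy[0],xy[1],z+12],vel=120,max_force=25)
    s2=r.servo_line([xy[0],xy[1],z],vel=30,max_force=ff); o=r.observe(); print("put",s,s2,o['tcp_pos'].round(1),o['force'].round(1))
    jaws.move_gripper(open_,45); lift(130)
E
python3 - <<'E'
from h import *
x=[569.7,-272.2,.545]
pick(x); lift(); print(r.observe()['grip_width'])
P=w(NEST,[(35,END-25-2.5,0)])[0]; put(P[:2],YN,25.5)
r.reach([470,12,150],DOWN(np.pi)); im,c=snap("n2"); print(r.observe()['clock'])
cv2.imwrite("pics/n2c.png",cv2.resize(im[60:270,140:520],None,fx=2,fy=2,interpolation=cv2.INTER_CUBIC))
E
```

```text
Traceback (most recent call last):
  File "h.py", line 74, in pick
    jaws.move_gripper(0,45); o=r.observe(); print("pick w",o['grip_width'].round(1),"ff",np.round(o['finger_force'],1),"z",o['tcp_pos'][2].round(1))
                                                           ^^^^^^^^^^^^^^^^^^^^^
AttributeError: 'float' object has no attribute 'round'
```

```bash
sed -i "s/o\['grip_width'\].round(1)/round(o['grip_width'],1)/; s/r.observe()\['grip_width'\].round(1)/round(r.observe()['grip_width'],1)/" h.py
python3 - <<'E'
from h import *
o=r.observe(); print(o['grip_width'],o['finger_force'],o['tcp_pos'])
lift(); print(r.observe()['grip_width'])
P=w(NEST,[(35,END-25-2.5,0)])[0]; put(P[:2],YN,25.5)
r.reach([470,12,150],DOWN(np.pi)); im,c=snap("n2"); print(r.observe()['clock'])
cv2.imwrite("pics/n2c.png",cv2.resize(im[60:270,140:520],None,fx=2,fy=2,interpolation=cv2.INTER_CUBIC))
E
```

```text
39.23621435521275 46.469330191612244 [ 570.25032322 -272.49216343   15.74440386]
39.2374680200574
held w 39.3
put False True [533.9  94.4  25.7] [-0.6 -0.8  6.2]
18.575
```

View pics/n2c.png

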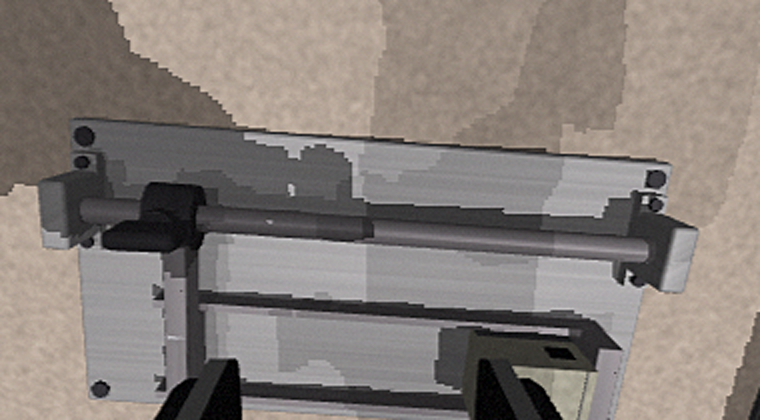

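Run:
```python
from h import *
jaws.move_gripper(70,45)
x,i=look("B2",np.array([457.6,-390.6]),.142)
if i>.7 and np.hypot(x[0]-457.6,x[1]+390.6)<45:
    pick(x); lift(); print(r.observe()['grip_width'])
    P=w(NEST,[(35,END-75-6.5,0)])[0]; put(P[:2],YN,25.5)
    r.reach([500,12,190],DOWN(np.pi)); im,c=snap("n3"); print(r.observe()['clock'])
    cv2.imwrite("pics/n3c.png",cv2.resize(im[60:270,140:520],None,fx=2,fy=2,interpolation=cv2.INTER_CUBIC))
```

```text
B2 net [(0.74, array([ 457.2, -393.4]))] fit [ 4.57789e+02 -3.91181e+02  1.44000e-01] 0.863
pick w 39.5 ff 31.4 z 15.6
39.31062597822897
held w 39.2
put False True [529.9  40.6  25.7] [-0.3  0.5  5.3]
28.9167
```

View pics/n3c.png

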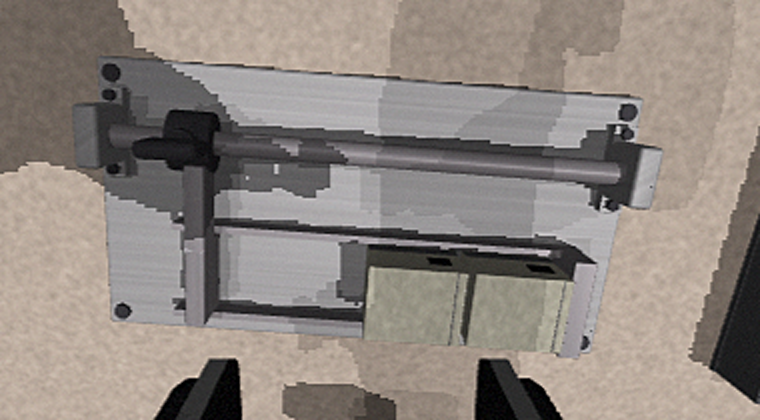

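```bash
cat >> h.py <<'E'
def st(t=""):
    o=r.observe(); print(t,"t",round(o['clock'],1),o['tcp_pos'].round(1),"yaw",round(o['tcp_rot'][2],3),"F",o['force'].round(1),"Tz",o['wrist_torque'].round(2),"w",round(o['grip_width'],1),"ff",round(o['finger_force'],1)); return o
E
python3 - <<'E'
from h import *
P=w(NEST,[(-37,-84.3,0)])[0]; print(P)
over(P,YN,120); jaws.move_gripper(45,45); st()
print(r.servo_line([P[0],P[1],61],vel=60,max_force=8)); st()
jaws.move_gripper(0,50); st()
print([planner.inverse_kinematics([P[0],P[1],63],DOWN(YN+a)) is not None for a in (-.15,.5,1,1.3)],r.observe()['joint_positions'].round(2))
E
```

```text
[449.5467995  -66.46900176   0.        ]
 t 30.4 [449.7 -66.3 120.1] yaw 1.496 F [-1.3 -0.1 -0.4] Tz [ 0.08  0.06 -0.02] w 45.2 ff 0.0
False
 t 31.5 [449.9 -66.5  61.3] yaw 1.495 F [-0.5  0.3  0.2] Tz [-0.04 -0.01  0.04] w 45.2 ff 0.0
 t 31.9 [449.6 -66.4  61.3] yaw 1.496 F [-0.6  0.3  5.4] Tz [0.01 0.34 0.33] w 6.9 ff 49.9
[True, True, True, True] [-0.24  0.53  0.36  2.17 -0.37  0.5   0.32]
```

Run:
```python
from h import *
P=w(NEST,[(-37,-84.3,0)])[0]
for a in np.arange(.2,1.21,.2):
    r.reach([P[0],P[1],61.3+2.5*a],DOWN(YN+a)); st(f"{a:.1f}")
```

```text
0.2 t 32.2 [448.8 -66.4  61.5] yaw 1.691 F [-1.1 -0.4 -2.3] Tz [-0.06  0.23  0.32] w 7.1 ff 50.3
0.4 t 32.5 [448.1 -66.6  61.7] yaw 1.888 F [-2.5 -1.9 -8.2] Tz [-0.21  0.63  0.21] w 7.2 ff 49.5
0.6 t 32.7 [447.4 -66.8  61.9] yaw 2.086 F [ -4.4  -2.6 -15.3] Tz [-0.63  0.94  0.19] w 6.9 ff 49.0
0.8 t 33.0 [446.9 -66.1  62.3] yaw 2.288 F [ -5.1  -0.9 -13.4] Tz [-0.12  1.1   0.21] w 6.7 ff 49.0
1.0 t 33.3 [446.4 -66.   62.7] yaw 2.488 F [ -6.4   0.7 -13.2] Tz [-0.07  1.32  0.23] w 6.6 ff 49.2
1.2 t 33.5 [446.  -66.   63.1] yaw 2.688 F [ -7.   -0.9 -11.6] Tz [-0.02  1.53  0.2 ] w 6.7 ff 49.4
```

Run:
```python
from h import *
jaws.move_gripper(30,50); st("open")
r.servo_line([449.5,-67.6,64.3],vel=40); st("moved")
jaws.move_gripper(0,50); o=st("regrip")
n=np.array([-np.sin(NEST[2]),np.cos(NEST[2])]); p=o['tcp_pos']
q=np.array([449.5,o['tcp_pos'][1]]) 
s=r.servo_line([*(q+n*75),64.3],vel=50,max_force=8); st(f"slide {s}")
if not s:
    s=r.servo_line([*(q+n*105),64.3],vel=20,max_force=6); o=st(f"push {s}")
print("travel",(r.observe()['tcp_pos']-p).round(1))
```

```text
open t 33.9 [451.4 -66.4  65.1] yaw 2.693 F [ 0.2 -0.4 -0.6] Tz [0.02 0.03 0.02] w 29.9 ff 0.0
moved t 34.1 [449.8 -67.7  64.5] yaw 2.695 F [ 0.5 -0.1  0.2] Tz [ 0.06 -0.08  0.03] w 30.3 ff 0.0
regrip t 34.5 [449.6 -67.6  64.4] yaw 2.696 F [-0.9  0.8  2.9] Tz [-0.06  0.16  0.12] w 7.0 ff 51.7
slide False t 36.1 [455.2   8.4  64.3] yaw 2.696 F [-1.5  0.8  4.5] Tz [0.22 0.27 0.1 ] w 6.9 ff 52.0
push True t 36.9 [455.9  18.3  64.3] yaw 2.695 F [-0.5 -2.4  5.1] Tz [-0.46  0.04  0.1 ] w 6.9 ff 52.1
travel [ 6.4 85.9 -0.1]
```

Run:
```python
from h import *
n=np.array([-np.sin(NEST[2]),np.cos(NEST[2]),0]); 
for k in range(3):
    p=r.observe()['tcp_pos']; s=r.servo_line(p+n*6,vel=15,max_force=6); o=st(f"push {s}"); print("d",(o['tcp_pos']-p)@n)
im,c=snap("n4"); cv2.imwrite("pics/n4c.png",cv2.resize(im[40:300,120:520],None,fx=2,fy=2,interpolation=cv2.INTER_CUBIC))
```

```text
push True t 37.1 [455.9  18.3  64.3] yaw 2.695 F [-0.  -1.9  3.9] Tz [-0.3   0.04  0.17] w 6.9 ff 52.1
d -0.01889298082529761
push True t 37.4 [455.9  18.3  64.4] yaw 2.694 F [-0.4 -1.9  3.4] Tz [-0.31  0.03  0.18] w 6.7 ff 52.1
d 0.007241004313410779
push True t 37.6 [455.9  18.3  64.4] yaw 2.693 F [ 0.4 -1.7  4. ] Tz [-0.24 -0.03  0.16] w 6.9 ff 52.1
d 0.04827541745061018
```

View pics/n4c.png

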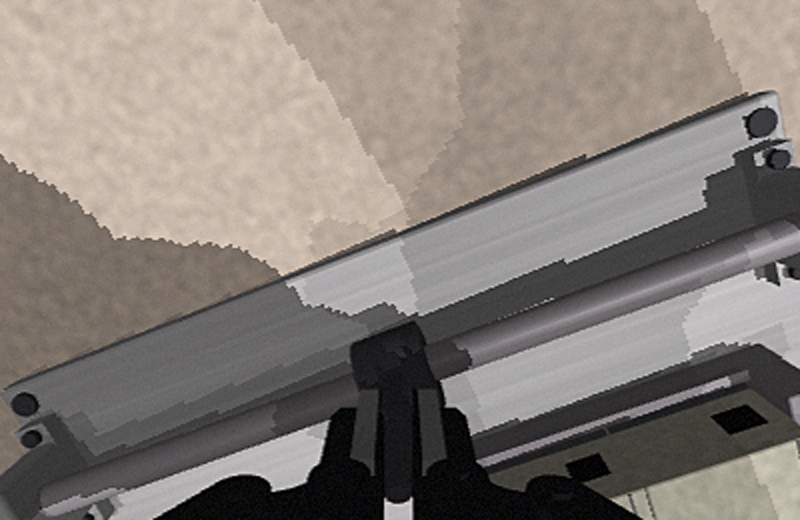

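Run:
```python
from h import *
p=np.array([456.0,19.3])
for a in [1.0,.8,.6,.4,.2,.1,0,-.06,-.12]:
    r.reach([*p,61.4+2.5*max(a,0)],DOWN(YN+a)); o=st(f"{a:.2f}")
    if abs(o['wrist_torque'][2])>1.2: break
```

```text
1.00 t 38.1 [455.9  18.4  63.8] yaw 2.495 F [ 0.5 -4.6  3.8] Tz [-1.09 -0.04 -0.15] w 6.7 ff 51.9
0.80 t 38.4 [455.9  18.4  63.4] yaw 2.295 F [-0.7 -4.6  4.8] Tz [-1.11  0.18 -0.24] w 6.7 ff 52.1
0.60 t 38.6 [456.   18.4  63.3] yaw 2.095 F [-2.4 -4.  10.2] Tz [-1.1   0.43 -0.14] w 7.0 ff 53.0
0.40 t 38.9 [456.   18.4  63.1] yaw 1.896 F [-4.4 -4.7 17.3] Tz [-1.16  0.83 -0.14] w 6.5 ff 53.9
0.20 t 39.2 [456.   18.4  62.9] yaw 1.696 F [-4.  -4.6 24.3] Tz [-1.17  1.13 -0.06] w 6.7 ff 54.7
0.10 t 39.4 [456.1  18.4  62.8] yaw 1.596 F [-5.3 -5.6 26.7] Tz [-1.18  1.28  0.03] w 6.9 ff 55.2
0.00 t 39.7 [456.1  18.4  62.7] yaw 1.496 F [-5.8 -5.1 29.6] Tz [-1.21  1.46  0.02] w 7.0 ff 55.6
-0.06 t 39.9 [456.1  18.5  62.7] yaw 1.439 F [-5.9 -5.6 30. ] Tz [-1.26  1.49  0.81] w 6.8 ff 58.9
-0.12 t 40.2 [456.1  18.5  62.7] yaw 1.381 F [-7.4 -5.2 30.3] Tz [-1.31  1.45  1.29] w 7.0 ff 73.5
```

Run:
```python
from h import *
jaws.move_gripper(40,50); lift(150); st()
r.reach([500,30,190],DOWN(np.pi)); im,c=snap("n5"); st()
cv2.imwrite("pics/n5c.png",cv2.resize(im[90:250,200:480],(800,457),interpolation=cv2.INTER_CUBIC))
```

```text
t 41.3 [455.2  19.7 149.5] yaw 1.376 F [-0.3  1.2 -0.7] Tz [-0.03  0.01 -0.02] w 40.3 ff 0.0
 t 42.9 [499.8  30.  189.8] yaw 3.141 F [-0.4  0.3  0.4] Tz [ 0.06  0.   -0.05] w 40.2 ff 0.0
```

View pics/n5c.png

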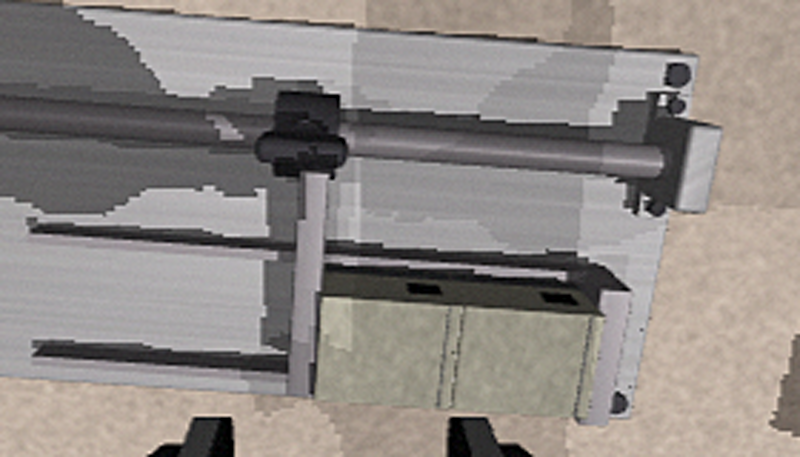

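Run:
```python
from h import *
sc=np.load("sc.npy"); P=w(sc,[(8,-35,0)])[0]; print(P)
jaws.move_gripper(82,30); over(P,np.pi/2+sc[2],170); st()
print(r.servo_line([P[0],P[1],47],vel=80,max_force=8)); st("down")
jaws.move_gripper(52,25); st("52")
jaws.move_gripper(0,30); st("squeezed"); r.wait(.4); st("hold")
jaws.move_gripper(82,30); st("open")
lift(170); st()
```

```text
[678.13218283 -42.75873573   0.        ]
 t 44.5 [677.6 -42.4 169.9] yaw 1.555 F [-0.6 -0.4  0.2] Tz [ 0.01 -0.    0.01] w 82.2 ff 0.0
False
down t 46.2 [678.5 -42.8  47.6] yaw 1.554 F [ 0.  -0.1 -0.9] Tz [-0.05 -0.03  0.03] w 82.0 ff 0.0
52 t 46.6 [677.3 -42.8  46.9] yaw 1.554 F [-2.9  0.3  3.5] Tz [-0.02  0.78  0.01] w 52.3 ff 1.9
squeezed t 46.9 [678.9 -44.6  47.6] yaw 1.555 F [-0.2 -5.2  2.3] Tz [-1.06  0.14  0.89] w 42.9 ff 34.5
hold t 47.2 [678.9 -44.6  47.6] yaw 1.554 F [ 1.4 -5.   3. ] Tz [-1.12  0.09  0.95] w 42.9 ff 34.7
open t 47.7 [678.4 -42.3  47. ] yaw 1.554 F [-0.3 -0.3  0.3] Tz [-0.01  0.03  0.02] w 82.2 ff 0.0
 t 48.7 [677.7 -42.1 168.9] yaw 1.554 F [-0.5 -0.6 -0.7] Tz [ 0.03  0.01 -0.04] w 82.0 ff 0.0
```

```bash
cat >> h.py <<'E'
TRAY=np.array([484.5,339.5,-.104])
def take(y):
    P=w(NEST,[(35,y,0)])[0]; over(P,YN,120); jaws.move_gripper(62,45); print(r.servo_line([P[0],P[1],26],vel=80,max_force=12)); jaws.move_gripper(0,45); st("grip")
    s=r.servo_line([P[0],P[1],40],vel=25,max_force=6); st(f"lift {s}"); return s
E
python3 - <<'E'
from h import *
if not take(END-75):
    lift(130); st()
    P=w(TRAY,[(0,45,0)])[0]; put(P[:2],np.pi/2+TRAY[2],20.5); st()
    r.reach([500,30,190],DOWN(np.pi)); im,c=snap("n6")
    cv2.imwrite("pics/n6c.png",cv2.resize(im[60:270,180:640],(800,365),interpolation=cv2.INTER_CUBIC))
E
```

```text
False
grip t 51.4 [530.8  46.9  26.5] yaw 1.495 F [-0.6  0.1  4.8] Tz [0.01 0.2  0.05] w 39.3 ff 46.1
lift True t 51.6 [530.1  47.   26.6] yaw 1.496 F [ 1.5 -0.7  1.9] Tz [-0.01 -0.21  0.01] w 39.5 ff 45.9
```

Run:
```python
from h import *
p=r.observe()['tcp_pos']
s=r.servo_line([p[0],p[1],36],vel=20,max_force=13); st(f"lift {s}")
r.wait(.3); st()
```

```text
lift False t 52.3 [530.1  47.   36. ] yaw 1.495 F [-0.1  0.3  0.1] Tz [0.07 0.07 0.02] w 39.4 ff 45.3
 t 52.6 [530.1  47.   35.9] yaw 1.495 F [-0.9 -0.4 -0.9] Tz [ 0.06 -0.02 -0.03] w 39.4 ff 45.3
```

Run:
```python
from h import *
lift(130); st()
P=w(TRAY,[(0,45,0)])[0]; put(P[:2],np.pi/2+TRAY[2],20.5); st()
r.reach([500,60,190],DOWN(np.pi)); im,c=snap("n6"); st()
cv2.imwrite("pics/n6c.png",cv2.resize(im[40:290,180:640],(800,435),interpolation=cv2.INTER_CUBIC))
```

```text
t 53.3 [529.4  47.1 129.4] yaw 1.496 F [ 0.7 -0.3 -1.3] Tz [-0.01  0.08 -0.02] w 39.4 ff 45.4
held w 39.5
put False True [489.3 384.6  21.6] [-0.7  0.5  5.3]
 t 57.1 [487.9 383.7 129.1] yaw 1.467 F [-0.5  0.6  0.1] Tz [-0.04  0.03  0.01] w 61.7 ff 0.0
 t 59.0 [500.   60.5 189.8] yaw -3.141 F [-0.5  0.6  1.2] Tz [-0.01  0.    0.02] w 61.9 ff 0.0
```

View pics/n6c.png

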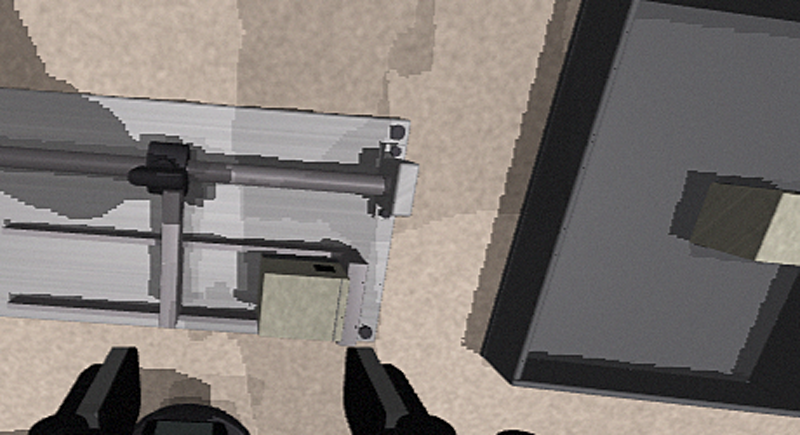

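```bash
sed -i 's/vel=25,max_force=6/vel=20,max_force=13/' h.py
python3 - <<'E'
from h import *
if not take(END-25):
    lift(130); st()
    P=w(TRAY,[(0,-40,0)])[0]; put(P[:2],np.pi/2+TRAY[2],20.5); st()
    r.reach([450,300,220],DOWN(np.pi)); im,c=snap("t1")
    for d in imaging.recognise("wrist","carton_a"): print(round(d['p'],2),inv(TRAY,unproj(c,d['box'][:2],28)).round())
    a=im[20:280,170:570]; r.reach([430,60,330],DOWN(np.pi)); t=imaging.grab_frame("top")
    cv2.imwrite("pics/t1c.png",np.vstack([cv2.resize(t[110:270,130:530],(640,256)),cv2.resize(a,(640,340))[:340]])); cv2.imwrite("pics/topend.png",t)
    for n,z in(("tall_carton_1",38),("label_roll",22),("sanitiser",47),("mouse",17)):
        print(n,[(round(d['p'],2),unproj(cam("top"),d['box'][:2],z).round()) for d in imaging.recognise("top",n)])
E
```

```text
False
grip t 62.2 [534.6  96.9  26.6] yaw 1.495 F [0.1 0.  5.5] Tz [-0.01  0.13  0.03] w 39.2 ff 46.2
lift False t 63.0 [534.   96.7  40. ] yaw 1.495 F [ 0.2  0.1 -0.3] Tz [ 0.03 -0.03 -0.01] w 39.4 ff 45.5
 t 63.8 [533.4  96.8 129.4] yaw 1.496 F [-0.4 -1.1 -2. ] Tz [ 0.08  0.04 -0.01] w 39.3 ff 45.5
held w 39.5
put False True [480.5 300.   21.5] [-1.1  0.2  4.8]
 t 67.1 [479.1 299.4 129.3] yaw 1.467 F [-1.   0.1  0.4] Tz [ 0.01 -0.01 -0.01] w 62.4 ff 0.0
0.92 [ 1. 49.]
0.69 [  2. -39.]
0.56 [  19. -365.]
tall_carton_1 [(0.72, array([ 559., -391.,   38.])), (0.6, array([ 711., -198.,   38.]))]
label_roll [(0.79, array([710., 187.,  22.]))]
sanitiser [(0.53, array([ 732., -300.,   47.]))]
mouse [(0.59, array([721., 312.,  17.]))]
```

View pics/t1c.png

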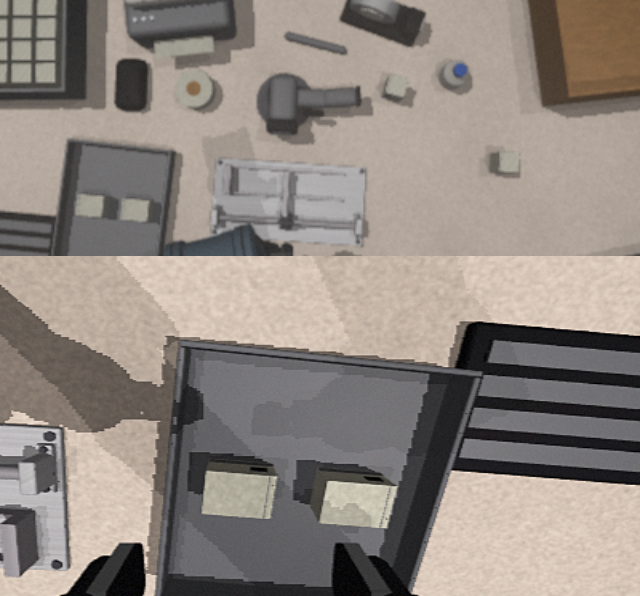

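```bash
python3 -c "
from h import *
print(ticket.sign_off())"
```

```text
the job is handed in; nothing more can be done
None
```

The job is handed in. Only two small cartons were there: I closed their row in the nest without gaps, tightened the screw home, squeezed the trigger once for about half a second, and stood both cartons in the grey tray. The two tall cartons and the rest of the bench stayed put, and the judge's result was not shown.

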